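Turn the display carousel to show the pine cone

TASK

Turn the display turntable by pushing at its rim with the fingertips (it has upright finger posts for that) until the pine cone ornament stands at the front, squarely behind the white price-ticket card, and leave it at rest there. Do not touch, lift or topple any of the ornaments, and leave everything else on the table where it is.

Things in the scene. Friction and masses are not known exactly. Their poses are not given: they have to be found in the camera images.
- stand: fixed wooden stand of the display turntable. Origin on the turntable's axis at table height; z up; its +x axis points to the FRONT, from the axis to the white price-ticket card. The card, 85 mm wide, in a wooden holder 100 mm wide that leans to the axis, top 71 mm above the table, stands on a wooden arm outside the disc, 160 to 200 mm from the axis. The front is on the side away from the robot, turned up to 0.8 rad either way.
- carousel: round wooden disc, 284 mm diameter, 20 mm thick, top 50 mm above the table; turns endlessly both ways about the stand's axis; origin on the axis at the disc's underside; x axis to post0. About 2 to 3 N sideways on a post turns it; it stops almost at once when the push ends. Five loose ornaments stand on it, evenly spaced 65 mm from the axis, none at the front at first; they ride along.
- post0 (a point): centre of the top of finger post 0: an upright fixed wooden dowel at the disc's rim, 14 mm diameter, standing 41 mm above the disc (top 91 mm above the table), centre 128 mm from the axis; six such posts, 60 degrees apart, numbered counter-clockwise from above. Push one sideways along the rim to turn the disc
- post1 (a point): centre of the top of finger post 1, as post 0
- post2 (a point): centre of the top of finger post 2, as post 0
- post3 (a point): centre of the top of finger post 3, as post 0
- post4 (a point): centre of the top of finger post 4, as post 0
- post5 (a point): centre of the top of finger post 5, as post 0
- cone_mid (a point): centre (half-way up) of the pine cone ornament: egg-shaped body covered in overlapping scales, pointed top, on a small round foot, 73 mm tall, 60 mm across; pale stone, loose, about 120 g, stands on the disc
- lantern_mid (a point): centre (half-way up) of the lantern ornament: square, with dark windows and a stepped square roof, 60 mm tall, 46 mm square; pale stone, loose, about 120 g, stands on the disc
- mushroom_mid (a point): centre (half-way up) of the mushroom ornament: stem with a wide cap, 66 mm tall, 52 mm across; pale stone, loose, about 120 g, stands on the disc
- urn_mid (a point): centre (half-way up) of the urn ornament: footed vase with narrow neck and flat wide lip, 62 mm tall, 50 mm across; pale stone, loose, about 120 g, stands on the disc
- pot_mid (a point): centre (half-way up) of the small flower pot: plain, widening upward, 48 mm tall, 52 mm across; pale stone, loose, about 120 g, stands on the disc
- bowl: round grey bowl, 150 mm across, 60 mm tall, loose bystander; origin under its centre
- tape: roll of clear tape lying flat, 100 mm across, 48 mm tall, loose bystander; origin under its centre
- hen: white stone hen, about 125 mm long, 100 mm tall, loose bystander; origin under its centre
- carton: closed cardboard carton 110 x 110 x 120 mm, loose bystander; origin under its centre
- marker: grey marker pen lying on the table, 125 mm long, 17 mm thick, loose bystander; origin under its centre
Mind the look-alikes: they are no part of the job. What is shaped like the part that bears cone_mid but orange is not meant.

How it is judged (in metres and radians):
On the way:
1. the fingers push the turntable (contact force between the fingers and carousel above 0.3 N), for 0.02 s.
At the end, for the whole second after the job is handed in: The pine cone stands on the line from the turntable's axis to the price-ticket card, its centre at most 12 mm to either side of it, on the card's side; the disc is still; all five ornaments stand upright on the disc, 45 to 85 mm from its axis; the bystanders are within 20 mm of where they were (x of cone_mid in the frame of stand above 0.045 m and y of cone_mid in the frame of stand between -0.012 and 0.012 m and angular speed of carousel below 0.05 rad/s and angle between each of cone_mid, lantern_mid, mushroom_mid, urn_mid, pot_mid's own z axis and vertical below 0.15 rad and z of cone_mid in the frame of carousel between 0.0505 and 0.0625 m and horizontal distance between cone_mid and stand between 0.045 and 0.085 m and z of lantern_mid in the frame of carousel between 0.044 and 0.056 m and horizontal distance between lantern_mid and stand between 0.045 and 0.085 m and z of mushroom_mid in the frame of carousel between 0.047 and 0.059 m and horizontal distance between mushroom_mid and stand between 0.045 and 0.085 m and z of urn_mid in the frame of carousel between 0.045 and 0.057 m and horizontal distance between urn_mid and stand between 0.045 and 0.085 m and z of pot_mid in the frame of carousel between 0.038 and 0.05 m and horizontal distance between pot_mid and stand between 0.045 and 0.085 m and distance of each of bowl, tape, hen, carton, marker from where it was at the start of the episode below 0.02 m); the robot touches nothing.
It fails at once if the robot touches an ornament (more than 1 N) (contact force between any of the arm, the fingers and cone above 1 N or contact force between any of the arm, the fingers and lantern above 1 N or contact force between any of the arm, the fingers and mushroom above 1 N or contact force between any of the arm, the fingers and urn above 1 N or contact force between any of the arm, the fingers and pot above 1 N).
It fails at once if an ornament is lifted off the disc by more than 15 mm, tipped by more than 20 degrees, or slides to less than 45 or more than 85 mm from the axis (z of cone_mid in the frame of carousel above 0.0715 m or angle between any of cone_mid, lantern_mid, mushroom_mid, urn_mid, pot_mid's own z axis and vertical above 0.35 rad or horizontal distance between any of cone_mid, lantern_mid, mushroom_mid, urn_mid, pot_mid and stand above 0.085 m or horizontal distance between any of cone_mid, lantern_mid, mushroom_mid, urn_mid, pot_mid and stand below 0.045 m or z of lantern_mid in the frame of carousel above 0.065 m or z of mushroom_mid in the frame of carousel above 0.068 m or z of urn_mid in the frame of carousel above 0.066 m or z of pot_mid in the frame of carousel above 0.059 m).
It fails at once if a bystander on the table is moved by more than 20 mm (distance of any of bowl, tape, hen, carton, marker from where it was at the start of the episode above 0.02 m).
It also fails if it takes over 56 s, if anything falls off the work surface, if the arm or the gripper's body presses on something with over 40 N, if the wrist force passes 120 N, or if a joint passes its speed limit or range.

ROBOT

A 6-joint arm with a two-finger parallel gripper is mounted at the origin on the work surface. World frame = base frame: x ahead of the robot, y to its left, z up, the work surface at z = 0. Lengths are in m, angles in degrees, forces in N, time in s.
With the tool pointing down it reaches from about 0.3 to 0.75 m from the base axis. Payload 8.5 kg.
Tool frame: the origin (TCP) lies on the centre line of the jaws, within the pads' length; the fingertips stand 25 mm ahead of it and the grasp point (between the pads) lies 6 mm ahead of it; z points along the fingers, y is the line along which they close (so a half turn about z gives the same grasp; the last joint's range is limited). The gripper opens to 85 mm and grips with 20 to 120 N. Pads are 22 mm wide; open, the fingers measure 114 mm over their backs; the gripper's body (76 mm by 85 mm) begins 54 mm behind the grasp point. The pads swing forward as they close: fully open they stand 13 mm farther back than shut.
Start: joints at [64.383, 21.807, 74.336, -0, 83.858, -12.336], TCP at [0.126, 0.535, 0.256] pointing down, gripper open.
Joint ranges: [-178.18, 178.18], [-50.72, 133.34], [12.68, 142.11], [-81.47, 261.47], [9.98, 163.14], [-165.26, 165.26]. Speed limits (degrees/s): [136.94, 136.94, 180, 180, 180, 180].

INTERFACE

Orientations are given as a 3x3 rotation matrix whose columns are the frame's x, y, z axes.
In Python, from rig import telemetry, optics, env gives the robot as it stands.
- The arm moves only by the tool send_rows, never from a script. Its argument "deltas" is a list that holds one entry, the list of rows, each a list of 7 numbers: the shift along the tool's x, y, z in m, then the turn, a rotation vector about the tool's x, y, z in rad, then the opening, from -1 (shut) to 1 (fully open), so that 0 is half open. In form: [[[x, y, z, ax, ay, az, grip], ...]]. A call has 1 to 12 rows; each row shifts and turns the commanded pose from where the row before left it, along the tool's axes as they then stand; what a row does not reach is not made up. A row lasts 1/8 s, in which the tool goes at most 62.5 mm and 10.7 degrees, less where a joint would pass 70% of its speed; a pose out of reach is approached as far as the arm can. A call is refused whole if a number of a shift passes 0.0625 or a number of a turn 0.188, either way. A call with a gripper value outside its range is refused whole. The fingers move at their own pace and stop on an object; "squeeze" is the grip in N (left out, the last holds). Time passes only in rows, so rows that do not move let the fingers close. It gives the time, the measured TCP pose, the force, the opening and the grip force at its end, in the units of the state.
- telemetry.observe(): the state, without advancing time (a new reading comes with each control period).
- optics.get_image(name): name is "scene" or "top"; returns a dict with "image" (384x512x3 uint8, red, green, blue), "range_z" (384x512 float32, m along the optical axis (not along the pixel's ray), 0 where there is no reading), "K" (3x3 intrinsics, pixels), "rvec" (rotation vector, rad) and "tvec" (3), from world to camera coordinates, as OpenCV has them. Camera axes: x right, y down, z forward; pixel columns grow to the right and rows downward; lengths in m; the calibration is good to about 2 mm. A picture is of the moment at which its call begins.
- env.close_job(): hands the job in; it is judged then, once.
The state is a dict: "time_s": time; "q": joint angles; "qvel": joint speeds; "joint_efforts": joint torques, N m; "position": TCP position; "tool_rot": TCP orientation; "ft_force": force on the tool from outside, world axes, zero at the start; "wrist_torque": the same for the moment, N m; "grip_width": finger opening in m; "gripper_force": force on a finger pad.
Only numpy, scipy, OpenCV 4.12 (cv2) and the standard library are available. Lean on these libraries where they do the work, as an engineer would, in place of code of your own. Each camera call takes 0.05 s, during which the arm holds its last target. There are 200 camera calls.

## Working session

There is one attempt and no reset: what is moved stays moved. The work goes in short steps, Python scripts to look and compute and a tool call to move; the robot and the scene stay as the last step left them, time stands still between calls to the robot, and variables do not carry over. Pictures are saved under pics/ and viewed, at most 10 in all, crops included, and the job is handed in when it is done.

Besides the shell and the picture viewer there is one more tool, called after "Call:" in YAML: its name, and indented under it one key for each argument. send_rows: Moves the arm, as the interface text tells. Its arguments: {"type":"object","properties":{"deltas":{"type":"array"},"squeeze":{"type":"number"}},"required":["deltas"]}

```bash
mkdir -p pics; cat > h.py <<'E'
import numpy as np, cv2
from rig import telemetry, optics, env
def shot(n):
    d=optics.get_image(n); d['R']=cv2.Rodrigues(np.array(d['rvec'],float))[0]; d['t']=np.array(d['tvec'],float).ravel(); return d
def world(d):
    z=d['range_z'].astype(float); v,u=np.mgrid[:z.shape[0],:z.shape[1]]
    K=np.array(d['K']); c=np.stack([(u-K[0,2])/K[0,0]*z,(v-K[1,2])/K[1,1]*z,z],-1)
    return (c-d['t'])@d['R']
def ray(d,u,v,h):
    K=np.array(d['K']); r=d['R'].T@np.array([(u-K[0,2])/K[0,0],(v-K[1,2])/K[1,1],1]); c=-d['R'].T@d['t']
    return c+r*(h-c[2])/r[2]
E
python3 - <<'E'
from h import *
for n in('scene','top'):
    d=shot(n); cv2.imwrite(f'pics/{n}.png',cv2.resize(d['image'][...,::-1],(800,600)))
    np.savez(n+'.npz',**{k:d[k] for k in('image','range_z','K','R','t')}); print(n,-d['R'].T@d['t'])
print(telemetry.observe())
E
```

```text
scene [ 0.96564496 -0.68214499  0.93195274]
top [ 0.42218858 -0.03389679  1.51618741]
{'time_s': 0.1, 'q': array([ 6.43826918e+01,  2.18379538e+01,  7.43797619e+01,  1.33624625e-03,
        8.38572705e+01, -1.23350672e+01]), 'qvel': array([ 0.00984848, -0.16807406, -0.22058964, -0.04062571,  0.0110574 ,
        0.12036258]), 'joint_efforts': array([ 3.91480891e-03, -4.49217904e+01, -2.31658888e+01, -1.94763697e-04,
        3.64565181e-03,  3.48518108e-05]), 'position': array([0.12625111, 0.53508014, 0.25576959]), 'tool_rot': array([[-9.73249465e-01,  2.29750156e-01, -5.86759589e-04],
       [ 2.29750707e-01,  9.73248809e-01, -1.17008149e-03],
       [ 3.02236666e-04, -1.27358962e-03, -9.99999143e-01]]), 'ft_force': array([-1.19312155,  0.81185204, -0.62578038]), 'wrist_torque': array([-0.01001061, -0.00673984, -0.02225338]), 'gripper_force': 0.0, 'grip_width': 0.08550244672633442}
```

View pics/scene.png

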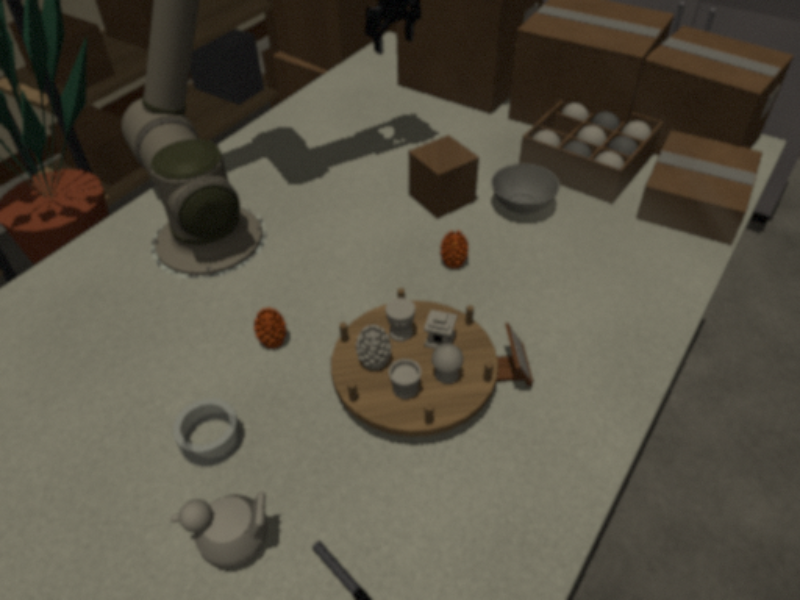

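View pics/top.png

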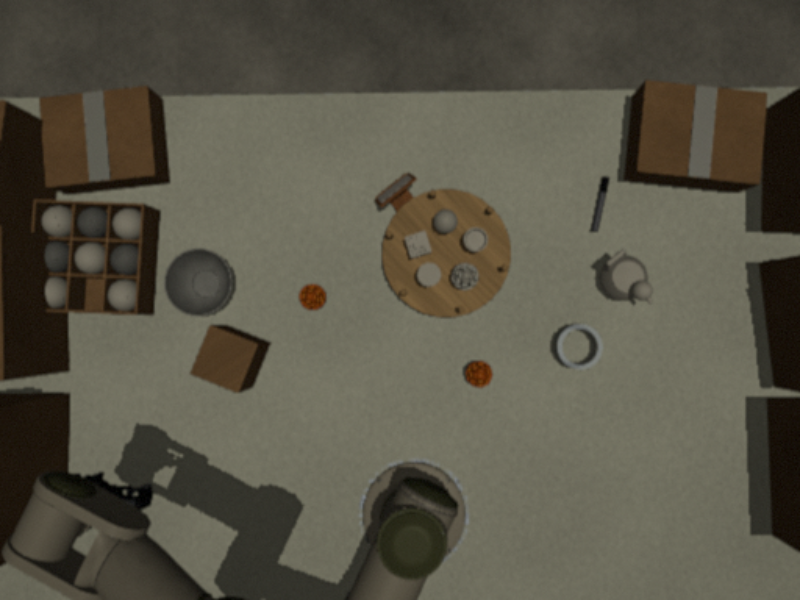

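The top view (800x600) shows the disc centre at about (446,253), the card at (396,190) and the grey cone at (464,276). The posts are at (431,195), (488,211), (501,268), (457,310), (402,294) and (389,236). Next I'll measure these.

```bash
cat > meas.py <<'E'
from h import *
from scipy.optimize import least_squares
def meas(axis=None,verbose=True):
    d=shot('top'); W=world(d); x,y,z=np.moveaxis(W,-1,0)
    ok=d['range_z']>0
    if axis is None:
        c=ray(d,446*.64,253*.64,.05)[:2]
        for _ in range(4):
            m=ok&(abs(z-.05)<.006)&(np.hypot(x-c[0],y-c[1])<.165)
            cs=max(cv2.findContours(m.astype(np.uint8),0,1)[0],key=cv2.contourArea)[:,0]
            P=np.array([ray(d,u,v,.05)[:2] for u,v in cs])
            r=np.hypot(*(P-c).T); P=P[abs(r-.142)<.012]
            s=least_squares(lambda p:np.hypot(P[:,0]-p[0],P[:,1]-p[1])-p[2],[*c,.142],loss='soft_l1',f_scale=.002); c=s.x[:2]
        print('axis',c,'r',s.x[2],len(P)); axis=c
    rr=np.hypot(x-axis[0],y-axis[1])
    def blobs(m,h,tag,mn=3):
        n,l,st,ce=cv2.connectedComponentsWithStats(m.astype(np.uint8))
        out=[]
        for i in range(1,n):
            if st[i,4]<mn: continue
            mm=l==i; zt=np.percentile(z[mm],90); p=ray(d,*ce[i],zt if h is None else h)[:2]-axis
            out.append((*p,np.hypot(*p),np.degrees(np.arctan2(p[1],p[0])),zt,st[i,4]))
            if verbose: print(tag,np.round(out[-1],4),np.round(ce[i],1))
        return out
    po=blobs(ok&(z>.068)&(z<.12)&(rr>.112)&(rr<.15),.088,'post')
    orn=blobs(ok&(z>.068)&(z<.14)&(rr<.105),None,'orn',20)
    ca=blobs(ok&(z>.03)&(z<.12)&(rr>.155)&(rr<.21)&(x>axis[0]),None,'card',10)
    return axis,po,orn,ca,d,W
if __name__=='__main__':
    import sys
    a=meas(); 
E
python3 meas.py
```

```text
axis [ 0.57194163 -0.07544673] r 0.13911533254004113 249
post [ 0.1233  0.0287  0.1266 13.1147  0.0923 17.    ] [276.4 123.9]
post [  0.0865  -0.092    0.1263 -46.7576   0.0938  17.    ] [312.8 134.4]
post [3.61000e-02 1.22300e-01 1.27500e-01 7.35536e+01 9.26000e-02 1.70000e+01] [248.6 150.1]
post [-3.74000e-02 -1.21100e-01  1.26700e-01 -1.07166e+02  9.13000e-02
  1.70000e+01] [322.1 171.4]
post [-8.720000e-02  9.340000e-02  1.278000e-01  1.330229e+02  9.220000e-02
  1.600000e+01] [257.5 187. ]
post [-1.234000e-01 -2.880000e-02  1.267000e-01 -1.668734e+02  9.500000e-02
  1.300000e+01] [294.5 197.6]
orn [5.9700e-02 2.4000e-03 5.9800e-02 2.2936e+00 1.1410e-01 1.9000e+02] [284.7 141.5]
orn [ 2.29000e-02 -6.16000e-02  6.57000e-02 -6.96071e+01  9.79000e-02
  1.84000e+02] [304.1 153.1]
orn [1.29000e-02 6.06000e-02 6.20000e-02 7.79707e+01 1.09700e-01 1.93000e+02] [267.1 156.1]
orn [-5.230000e-02  3.800000e-02  6.470000e-02  1.439928e+02  1.157000e-01
  1.800000e+02] [274.1 175.8]
orn [-5.730000e-02 -3.590000e-02  6.760000e-02 -1.479357e+02  1.222000e-01
  2.400000e+02] [297.  176.9]
card [1.3600e-01 1.0800e-01 1.7370e-01 3.8438e+01 7.0200e-02 1.8700e+02] [253.  121.4]
```

Call:
send_rows:
  deltas:
    - [[-0.0485, -0.0303, 0.004, 0, 0, 0, -0.2], [-0.0485, -0.0303, 0.004, 0, 0, 0, -0.2], [-0.0485, -0.0303, 0.004, 0, 0, 0, -0.2], [-0.0485, -0.0303, 0.004, 0, 0, 0, -0.2], [-0.0485, -0.0303, 0.004, 0, 0, 0, -0.2], [-0.0485, -0.0303, 0.004, 0, 0, 0, -0.2], [-0.0485, -0.0303, 0.004, 0, 0, 0, -0.2], [-0.0485, -0.0303, 0.004, 0, 0, 0, -0.2], [-0.0485, -0.0303, 0.004, 0, 0, 0, -0.2], [-0.0485, -0.0303, 0.004, 0, 0, 0, -0.2], [-0.0485, -0.0303, 0.004, 0, 0, 0, -0.2], [-0.0485, -0.0303, 0.004, 0, 0, 0, -0.2]]

```text
time_s: 1.65
position: [0.6103, 0.0462, 0.2079]
tool_rot: [[-0.973, 0.23, -0.0], [0.23, 0.973, 0.0], [0.0, 0.0, -1.0]]
ft_force: [0.1, -0.1, 0.7]
grip_width: 0.0344
gripper_force: 0.0
```

Call:
send_rows:
  deltas:
    - [[0, 0, 0, 0, 0, 0.181, -0.2], [0, 0, 0, 0, 0, 0.181, -0.2], [0, 0, 0, 0, 0, 0.181, -0.2], [0, 0, 0, 0, 0, 0.181, -0.2], [0, 0, 0, 0, 0, 0.181, -0.2], [0, 0, 0, 0, 0, 0.181, -0.2], [0, 0, 0, 0, 0, 0.181, -0.2], [0, 0, 0, 0, 0, 0.181, -0.2], [0, 0, 0, 0, 0, 0.181, -0.2], [0, 0, 0, 0, 0, 0, -0.2]]

```text
time_s: 2.9
position: [0.6092, 0.0477, 0.208]
tool_rot: [[0.284, 0.959, -0.001], [0.959, -0.284, 0.0], [-0.0, -0.001, -1.0]]
ft_force: [0.7, 0.3, 0.5]
grip_width: 0.0341
gripper_force: 0.0
```

```bash
cat > rel.py <<'E'
from h import *
s=telemetry.observe(); p=s['position'];R=s['tool_rot']; ax=np.array([.5716,-.0754])
v=p[:2]-ax; print('t',s['time_s'],'p',p.round(4),'r',np.hypot(*v).round(4),'th',np.degrees(np.arctan2(v[1],v[0])).round(2),'yaw',np.degrees(np.arctan2(R[1,1],R[0,1])).round(2),'tilt',R[2].round(4),'w',s['grip_width'],'q',s['q'].round(1),s['ft_force'].round(1))
E
python3 rel.py; python3 - <<'E'
from h import *
# saved initial frames: card & cone from 3-D points
ax=np.array([.5716,-.0754])
for n in('top','scene'):
    d=dict(np.load(n+'.npz')); W=world(d); x,y,z=np.moveaxis(W,-1,0); dx,dy=x-ax[0],y-ax[1]; r=np.hypot(dx,dy); a=np.degrees(np.arctan2(dy,dx)); ok=d['range_z']>0
    m=ok&(z>.025)&(z<.08)&(r>.15)&(r<.23)&(abs(a-38)<30)
    P=np.c_[dx[m],dy[m]]; q=cv2.minAreaRect(P.astype(np.float32)*1000); b=cv2.boxPoints(q)
    e=P-P.mean(0); w,V=np.linalg.eigh(e.T@e); nn=V[:,0]
    print(n,'card',q,np.degrees(np.arctan2(q[0][1],q[0][0])),'normal',np.degrees(np.arctan2(*(nn*np.sign(nn[0]))[::-1])))
    for lo,hi in((.075,.095),(.095,.11),(.11,.13)):
        m=ok&(z>lo)&(z<hi)&(r<.1)&(abs((a+145+180)%360-180)<30); print(' cone',lo,m.sum(),dx[m].mean().round(4),dy[m].mean().round(4),np.percentile(dx[m],[2,98]).round(4),np.percentile(dy[m],[2,98]).round(4))
E
```

```text
t 2.9 p [0.6092 0.0477 0.208 ] r 0.1287 th 73.03 yaw -16.52 tilt [-1.e-04 -6.e-04 -1.e+00] w 0.0341385066727496 q [-6.6 30.  68.7 -0.  81.4  9.9] [0.7 0.3 0.5]
top card ((142.08184814453125, 111.18182373046875), (34.28642654418945, 99.60053253173828), 38.302513122558594) 38.043874765591724 normal 38.224820284097696
 cone 0.075 40 -0.0614 -0.032 [-0.0813 -0.0276] [-0.064  -0.0113]
 cone 0.095 82 -0.0543 -0.0368 [-0.079  -0.0293] [-0.0632 -0.0128]
 cone 0.11 118 -0.0552 -0.0384 [-0.0761 -0.0352] [-0.0591 -0.02  ]
scene card ((143.4746551513672, 110.30887603759766), (35.43321990966797, 101.9039535522461), 37.54569625854492) 37.55447851962855 normal 39.081893193971624
 cone 0.075 113 -0.0431 -0.0554 [-0.0749 -0.0254] [-0.0677 -0.028 ]
 cone 0.095 127 -0.044 -0.0499 [-0.0751 -0.0273] [-0.0656 -0.0225]
 cone 0.11 197 -0.0511 -0.0431 [-0.0729 -0.0335] [-0.0612 -0.022 ]
```

Call:
send_rows:
  deltas:
    - [[0, 0, 0.03, 0, 0, 0, -0.2], [0, 0, 0.03, 0, 0, 0, -0.2], [0, 0, 0.028, 0, 0, 0, -0.2], [0, 0, 0.016, 0, 0, 0, -0.2], [0, 0, 0.009, 0, 0, 0, -0.2], [0, 0, 0, 0, 0, 0, -0.2], [0, -0.0045, 0, 0, 0, -0.035, -0.2], [0, -0.0045, 0, 0, 0, -0.035, -0.2], [0, -0.0045, 0, 0, 0, -0.035, -0.2], [-0.0002, -0.0067, 0, 0, 0, -0.0524, -0.2], [-0.0003, -0.0089, 0, 0, 0, -0.0698, -0.2], [-0.0003, -0.0089, 0, 0, 0, -0.0698, -0.2]]

```text
time_s: 4.4
position: [0.5721, 0.0532, 0.096]
tool_rot: [[-0.011, 1.0, 0.002], [1.0, 0.011, -0.0], [-0.0, 0.002, -1.0]]
ft_force: [2.7, -1.9, 0.6]
grip_width: 0.034
gripper_force: 1.2
```

```bash
python3 rel.py
```

```text
t 4.4 p [0.5721 0.0532 0.096 ] r 0.1286 th 89.79 yaw 0.61 tilt [-5.0e-04  2.4e-03 -1.0e+00] w 0.03399294709883528 q [-6.5 33.4 83.5 -0.  63.  -7.1] [ 2.7 -1.9  0.6]
```

Call:
send_rows:
  deltas:
    - [[-0.0005, -0.0112, 0, 0, 0, -0.0873, -0.2], [-0.0005, -0.0112, 0, 0, 0, -0.0873, -0.2], [-0.0005, -0.0112, 0, 0, 0, -0.0873, -0.2], [-0.0005, -0.0112, 0, 0, 0, -0.0873, -0.2], [-0.0005, -0.0112, 0, 0, 0, -0.0873, -0.2], [-0.0005, -0.0112, 0, 0, 0, -0.0873, -0.2], [-0.0005, -0.0112, 0, 0, 0, -0.0873, -0.2], [-0.0005, -0.0112, 0, 0, 0, -0.0873, -0.2], [-0.0005, -0.0112, 0, 0, 0, -0.0873, -0.2], [-0.0005, -0.0112, 0, 0, 0, -0.0873, -0.2], [-0.0005, -0.0112, 0, 0, 0, -0.0873, -0.2], [-0.0005, -0.0112, 0, 0, 0, -0.0873, -0.2]]

```text
time_s: 5.9
position: [0.4609, -0.0117, 0.0958]
tool_rot: [[-0.872, 0.49, 0.001], [0.49, 0.872, 0.0], [-0.001, 0.001, -1.0]]
ft_force: [2.2, 1.3, 1.4]
grip_width: 0.0339
gripper_force: 1.3
```

```bash
python3 rel.py
```

```text
t 5.9 p [ 0.4609 -0.0117  0.0958] r 0.1277 th 150.1 yaw 60.67 tilt [-0.001  0.001 -1.   ] w 0.03388937553674541 q [-1.620e+01  2.460e+01  1.016e+02  1.000e-01  5.370e+01 -7.690e+01] [2.2 1.3 1.4]
```

Call:
send_rows:
  deltas:
    - [[-0.0005, -0.0112, 0, 0, 0, -0.0873, -0.2], [-0.0005, -0.0112, 0, 0, 0, -0.0873, -0.2], [-0.0005, -0.0112, 0, 0, 0, -0.0873, -0.2], [-0.0005, -0.0112, 0, 0, 0, -0.0873, -0.2], [-0.0005, -0.0112, 0, 0, 0, -0.0873, -0.2], [-0.0005, -0.0112, 0, 0, 0, -0.0873, -0.2], [-0.0003, -0.0089, 0, 0, 0, -0.0698, -0.2], [-0.0002, -0.0067, 0, 0, 0, -0.0524, -0.2], [0, -0.0045, 0, 0, 0, -0.035, -0.2], [0, 0, 0, 0, 0, 0, -0.2], [0, 0.006, 0, 0, 0, 0, -0.2], [0, 0, 0, 0, 0, 0, -0.2]]

```text
time_s: 7.4
position: [0.4449, -0.0898, 0.0954]
tool_rot: [[-0.986, -0.165, -0.0], [-0.165, 0.986, 0.0], [0.0, 0.0, -1.0]]
ft_force: [1.0, 0.7, 0.8]
grip_width: 0.0342
gripper_force: 0.0
```

Call:
send_rows:
  deltas:
    - [[0, 0, -0.02, 0, 0, 0, -0.2], [0, 0, -0.03, 0, 0, 0, -0.2], [0, 0, -0.03, 0, 0, 0, -0.2], [0, 0, -0.03, 0, 0, 0, -0.2]]

```text
time_s: 7.9
position: [0.4449, -0.0902, 0.2063]
tool_rot: [[-0.986, -0.164, -0.0], [-0.164, 0.986, -0.0], [0.0, -0.0, -1.0]]
ft_force: [0.3, 0.7, 0.4]
grip_width: 0.0341
gripper_force: 0.0
```

```bash
python3 rel.py; sed -i 's/a=meas(); /a=meas(np.array([.5716,-.0754])); cv2.imwrite("pics\/%s.png"%sys.argv[1],cv2.resize(a[4]["image"][100:230,200:370,::-1],None,fx=4,fy=4))/' meas.py; python3 meas.py t2
```

```text
t 7.9 p [ 0.4449 -0.0902  0.2063] r 0.1275 th -173.35 yaw 99.45 tilt [ 0. -0. -1.] w 0.03407918394852744 q [ -26.5   15.    93.7   -0.    71.3 -125.9] [0.3 0.7 0.4]
post [1.264e-01 1.000e-02 1.268e-01 4.519e+00 9.470e-02 1.900e+01] [282. 123.]
post [  0.0717  -0.1045   0.1268 -55.5462   0.0938  17.    ] [316.6 138.9]
post [5.46000e-02 1.14500e-01 1.26900e-01 6.45137e+01 9.41000e-02 1.60000e+01] [250.9 144.7]
post [-5.510000e-02 -1.149000e-01  1.274000e-01 -1.156413e+02  9.150000e-02
  1.600000e+01] [320.3 176.9]
post [-7.180000e-02  1.049000e-01  1.271000e-01  1.243958e+02  9.330000e-02
  1.600000e+01] [254.  182.5]
orn [ 5.07000e-02 -3.54000e-02  6.19000e-02 -3.49017e+01  1.21900e-01
  2.43000e+02] [296.4 143.9]
orn [4.93000e-02 4.33000e-02 6.56000e-02 4.12646e+01 9.87000e-02 1.86000e+02] [272.2 145.6]
orn [-1.650000e-02 -6.220000e-02  6.430000e-02 -1.048249e+02  1.158000e-01
  1.850000e+02] [304.8 164.6]
orn [-2.630000e-02  5.770000e-02  6.340000e-02  1.144711e+02  1.132000e-01
  1.830000e+02] [268. 168.]
orn [-4.860000e-02 -1.380000e-02  5.050000e-02 -1.641772e+02  1.057000e-01
  4.000000e+01] [289.9 174.8]
card [1.36100e-01 1.08000e-01 1.73700e-01 3.84527e+01 7.07000e-02 1.87000e+02] [252.9 121.5]
```

Call:
send_rows:
  deltas:
    - [[-0.0502, 0.0247, 0, 0, 0, 0, -0.2], [-0.0502, 0.0247, 0, 0, 0, 0, -0.2], [-0.0502, 0.0247, 0, 0, 0, 0, -0.2], [-0.0502, 0.0247, 0, 0, 0, 0, -0.2], [0, 0, 0, 0, 0, 0, -0.2]]

```text
time_s: 8.57
position: [0.6285, 0.0424, 0.2039]
tool_rot: [[-0.986, -0.167, -0.0], [-0.167, 0.986, 0.0], [0.0, 0.0, -1.0]]
ft_force: [-0.5, 0.2, 0.3]
grip_width: 0.0341
gripper_force: 0.0
```

Call:
send_rows:
  deltas:
    - [[0, 0, 0, 0, 0, 0.1817, -0.2], [0, 0, 0, 0, 0, 0.1817, -0.2], [0, 0, 0, 0, 0, 0.1817, -0.2], [0, 0, 0, 0, 0, 0.1817, -0.2], [0, 0, 0, 0, 0, 0.1817, -0.2], [0, 0, 0, 0, 0, 0.1817, -0.2], [0, 0, 0, 0, 0, 0.1817, -0.2], [0, 0, 0, 0, 0, 0.1817, -0.2], [0, 0, 0, 0, 0, 0.1817, -0.2], [0, 0, 0, 0, 0, 0.1817, -0.2], [0, 0, 0, 0, 0, 0.1817, -0.2], [0, 0, 0, 0, 0, 0.1817, -0.2]]

```text
time_s: 10.07
position: [0.6262, 0.0395, 0.2053]
tool_rot: [[0.436, 0.9, -0.001], [0.9, -0.436, -0.0], [-0.0, -0.0, -1.0]]
ft_force: [-0.7, 0.6, 0.6]
grip_width: 0.034
gripper_force: 0.0
```

```bash
python3 rel.py
```

```text
t 10.075 p [0.6262 0.0395 0.2053] r 0.1272 th 64.58 yaw -25.86 tilt [-4.e-04 -4.e-04 -1.e+00] w 0.03395020318556605 q [-7.2 31.8 65.9 -0.  82.3 18.7] [-0.7  0.6  0.6]
```

Call:
send_rows:
  deltas:
    - [[0, 0, 0.03, 0, 0, 0, -0.2], [0, 0, 0.03, 0, 0, 0, -0.2], [0, 0, 0.026, 0, 0, 0, -0.2], [0, 0, 0.016, 0, 0, 0, -0.2], [0, 0, 0.008, 0, 0, 0, -0.2], [0, 0, 0, 0, 0, 0, -0.2], [0, -0.0045, 0, 0, 0, -0.035, -0.2], [0, -0.0045, 0, 0, 0, -0.035, -0.2], [0, -0.0045, 0, 0, 0, -0.035, -0.2], [-0.0002, -0.0067, 0, 0, 0, -0.0524, -0.2], [-0.0003, -0.0089, 0, 0, 0, -0.0698, -0.2], [-0.0003, -0.0089, 0, 0, 0, -0.0698, -0.2]]

```text
time_s: 11.58
position: [0.591, 0.0512, 0.0959]
tool_rot: [[0.144, 0.99, 0.002], [0.99, -0.144, -0.001], [-0.0, 0.002, -1.0]]
ft_force: [2.7, -1.8, 0.4]
grip_width: 0.0341
gripper_force: 1.2
```

Call:
send_rows:
  deltas:
    - [[-0.0005, -0.0112, 0, 0, 0, -0.0873, -0.2], [-0.0005, -0.0112, 0, 0, 0, -0.0873, -0.2], [-0.0005, -0.0112, 0, 0, 0, -0.0873, -0.2], [-0.0005, -0.0112, 0, 0, 0, -0.0873, -0.2], [-0.0005, -0.0112, 0, 0, 0, -0.0873, -0.2], [-0.0005, -0.0112, 0, 0, 0, -0.0873, -0.2], [-0.0005, -0.0112, 0, 0, 0, -0.0873, -0.2], [-0.0005, -0.0112, 0, 0, 0, -0.0873, -0.2], [-0.0005, -0.0112, 0, 0, 0, -0.0873, -0.2], [-0.0003, -0.0089, 0, 0, 0, -0.0698, -0.2], [-0.0002, -0.0067, 0, 0, 0, -0.0524, -0.2], [0, 0, 0, 0, 0, 0, -0.2]]

```text
time_s: 13.08
position: [0.4831, 0.0173, 0.0956]
tool_rot: [[-0.689, 0.725, -0.0], [0.725, 0.689, 0.0], [0.0, -0.0, -1.0]]
ft_force: [-0.5, -0.4, -0.2]
grip_width: 0.034
gripper_force: 0.0
```

```bash
python3 rel.py; python3 meas.py t3
```

```text
t 13.075 p [0.4831 0.0173 0.0956] r 0.1282 th 133.67 yaw 43.56 tilt [ 1.e-04 -0.e+00 -1.e+00] w 0.033995600399678305 q [-12.   26.3  98.2   0.   55.5 -55.6] [-0.5 -0.4 -0.2]
post [ 0.1249  0.0217  0.1268  9.857   0.0926 20.    ] [278.5 123.5]
post [  0.0811  -0.0974   0.1268 -50.2373   0.0927  17.    ] [314.4 136.1]
post [4.35000e-02 1.19200e-01 1.26900e-01 6.99399e+01 9.22000e-02 1.80000e+01] [249.5 148. ]
post [-4.430000e-02 -1.193000e-01  1.273000e-01 -1.103764e+02  9.490000e-02
  1.500000e+01] [321.6 173.6]
post [-1.259000e-01 -2.130000e-02  1.277000e-01 -1.703763e+02  9.370000e-02
  1.400000e+01] [292.3 198.5]
orn [5.25000e-02 3.45000e-02 6.29000e-02 3.33207e+01 1.22600e-01 2.41000e+02] [274.9 143.6]
orn [ 4.94000e-02 -4.11000e-02  6.43000e-02 -3.97482e+01  1.15600e-01
  1.84000e+02] [298.1 144.6]
orn [-1.52000e-02  6.15000e-02  6.34000e-02  1.03874e+02  9.76000e-02
  1.62000e+02] [266.9 165.1]
orn [-1.850000e-02 -5.910000e-02  6.190000e-02 -1.073832e+02  1.090000e-01
  1.960000e+02] [303.7 165.4]
orn [-6.340000e-02  4.000000e-04  6.340000e-02  1.796232e+02  1.139000e-01
  1.700000e+02] [285.7 179.2]
card [1.36000e-01 1.08000e-01 1.73700e-01 3.84623e+01 7.09000e-02 1.86000e+02] [252.9 121.5]
```

View pics/t3.png

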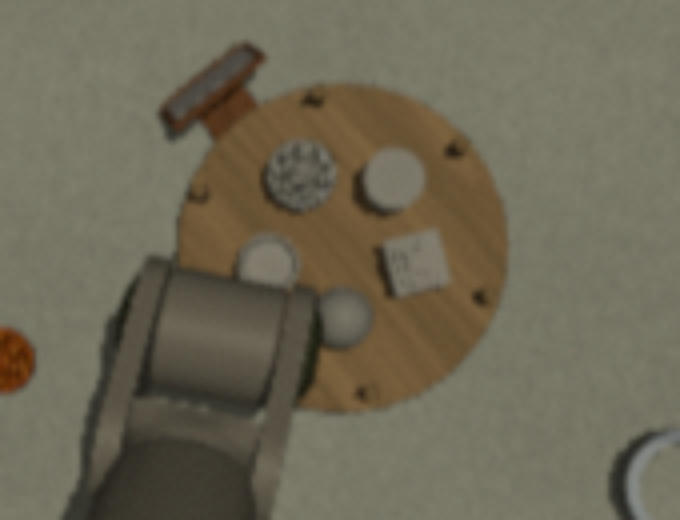

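Cone at (300,175) and card arm at (228,112): about 4° still to go.

Call:
send_rows:
  deltas:
    - [[0, -0.0045, 0, 0, 0, -0.035, -0.2], [0, -0.0045, 0, 0, 0, -0.035, -0.2], [0, -0.0022, 0, 0, 0, -0.0175, -0.2], [0, 0, 0, 0, 0, 0, -0.2]]

```text
time_s: 13.62
position: [0.4757, 0.0094, 0.0954]
tool_rot: [[-0.749, 0.662, 0.0], [0.662, 0.749, -0.0], [-0.0, 0.0, -1.0]]
ft_force: [1.7, 0.3, 0.3]
grip_width: 0.0343
gripper_force: 0.5
```

```bash
python3 rel.py; python3 meas.py t4
```

```text
t 13.625 p [0.4757 0.0094 0.0954] r 0.1281 th 138.52 yaw 48.54 tilt [-2.e-04  1.e-04 -1.e+00] w 0.03429911971864362 q [-13.2  25.7  99.4  -0.   54.9 -61.7] [1.7 0.3 0.3]
post [ 0.1233  0.0312  0.1272 14.1907  0.0935 18.    ] [275.7 124. ]
post [  0.0887  -0.0915   0.1274 -45.9024   0.091   17.    ] [312.6 133.9]
post [3.4300e-02 1.2300e-01 1.2770e-01 7.4402e+01 9.3800e-02 1.6000e+01] [248.4 150.8]
post [-3.490000e-02 -1.227000e-01  1.275000e-01 -1.058753e+02  9.420000e-02
  1.600000e+01] [322.6 170.8]
post [-1.231000e-01 -3.160000e-02  1.271000e-01 -1.655937e+02  9.440000e-02
  1.300000e+01] [295.4 197.6]
orn [5.00000e-02 3.91000e-02 6.34000e-02 3.80139e+01 1.21200e-01 2.46000e+02] [273.5 144.4]
orn [ 5.21000e-02 -3.73000e-02  6.41000e-02 -3.55992e+01  1.16000e-01
  1.83000e+02] [296.9 143.7]
orn [-1.370000e-02 -6.030000e-02  6.180000e-02 -1.027843e+02  1.091000e-01
  1.980000e+02] [304.1 163.9]
orn [-2.080000e-02  6.060000e-02  6.410000e-02  1.089824e+02  9.830000e-02
  1.740000e+02] [267.2 166.8]
orn [-6.260000e-02 -6.100000e-03  6.290000e-02 -1.744567e+02  1.141000e-01
  1.580000e+02] [287.7 178.9]
card [1.36400e-01 1.08000e-01 1.74000e-01 3.83747e+01 7.06000e-02 1.92000e+02] [252.9 121.4]
```

Call:
send_rows:
  deltas:
    - [[0, 0.006, 0, 0, 0, 0, -0.2], [0, 0.003, 0, 0, 0, 0, -0.2], [0, 0, -0.015, 0, 0, 0, -0.2], [0, 0, -0.03, 0, 0, 0, -0.2], [0, 0, -0.04, 0, 0, 0, -0.2], [0, 0, -0.05, 0, 0, 0, -0.2], [0, 0, -0.03, 0, 0, 0, -0.2], [0.04, 0, 0, 0, 0, 0, -0.2], [0.04, 0, 0, 0, 0, 0, -0.2], [0, 0, 0, 0, 0, 0, -0.2], [0, 0, 0, 0, 0, 0, -0.2]]

```text
time_s: 15.05
position: [0.422, 0.0689, 0.2604]
tool_rot: [[-0.75, 0.662, 0.0], [0.662, 0.75, -0.0], [-0.0, 0.0, -1.0]]
ft_force: [-0.3, -0.0, 1.0]
grip_width: 0.0345
gripper_force: 0.0
```

```bash
python3 rel.py; python3 meas.py t5
```

```text
t 15.05 p [0.422  0.0689 0.2604] r 0.2079 th 136.03 yaw 48.57 tilt [-4.e-04  0.e+00 -1.e+00] w 0.034535490731263205 q [ -6.7   9.2  91.7  -0.   79.1 -55.2] [-0.3 -0.   1. ]
post [ 0.1233  0.0312  0.1272 14.1907  0.0949 18.    ] [275.7 124. ]
post [  0.0879  -0.0913   0.1267 -46.0932   0.0914  17.    ] [312.5 134.1]
post [3.43000e-02 1.22800e-01 1.27500e-01 7.43778e+01 9.29000e-02 1.60000e+01] [248.4 150.8]
post [-3.490000e-02 -1.227000e-01  1.275000e-01 -1.058753e+02  9.220000e-02
  1.600000e+01] [322.6 170.8]
post [-8.850000e-02  9.080000e-02  1.268000e-01  1.342795e+02  9.040000e-02
  1.400000e+01] [258.3 187.5]
post [-1.231000e-01 -3.160000e-02  1.271000e-01 -1.655937e+02  9.410000e-02
  1.300000e+01] [295.4 197.6]
orn [4.99000e-02 3.90000e-02 6.33000e-02 3.80148e+01 1.22100e-01 2.45000e+02] [273.5 144.4]
orn [ 5.22000e-02 -3.73000e-02  6.41000e-02 -3.55876e+01  1.15600e-01
  1.83000e+02] [296.9 143.7]
orn [-1.370000e-02 -6.020000e-02  6.170000e-02 -1.027956e+02  1.091000e-01
  1.990000e+02] [304.1 163.9]
orn [-2.280000e-02  6.100000e-02  6.510000e-02  1.104753e+02  9.840000e-02
  1.900000e+02] [267.1 167.4]
orn [-6.340000e-02 -2.500000e-03  6.350000e-02 -1.777419e+02  1.136000e-01
  1.880000e+02] [286.6 179.2]
card [1.35800e-01 1.08700e-01 1.73900e-01 3.86757e+01 7.06000e-02 1.89000e+02] [252.7 121.6]
```

View pics/t5.png

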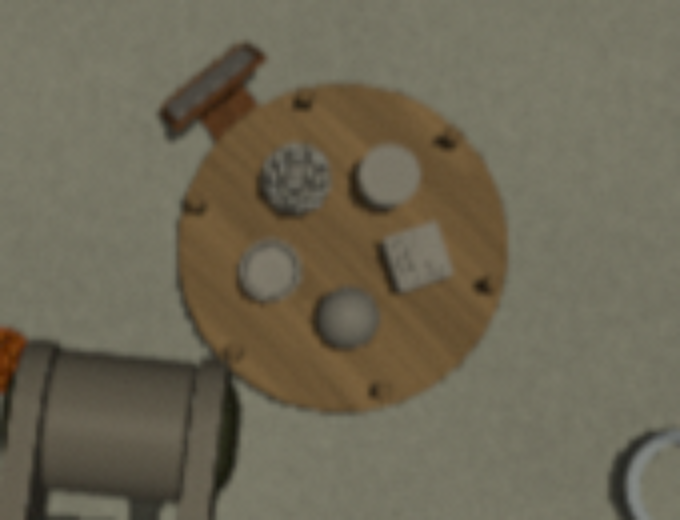

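The cone at (296,178) lies on the line from the axis at (342,247) to the card arm. All ornaments are upright and the arm is clear of the disc.

```bash
python3 -c "
from rig import env; print(env.close_job())"
```

```text
the job is handed in; nothing more can be done
None
```

The job is handed in: I turned the disc about 181° by its posts, and the pine cone measures within about 1° of the line from the axis to the price-ticket card (limit about 10°), with the disc at rest, all five ornaments upright and the arm clear; no verdict came back.

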